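# Space the carriers on an optical rail with a spacer block

## Task

On the optical rail on the microscope bench, set the three carriers at equal gaps of one spacer. Take the thick square spacer block (not the slim block or the round bar), press it upright all the way down onto the rail between the locked carrier (the end one with the black knob) and the middle carrier so that the middle one is pushed out to its gap, then lift it out and do the same between the middle carrier and the last one. Leave the spacer standing there on the rail.

Things in the scene. Friction and masses are not known exactly. Their poses are not given: they have to be found in the camera images.
- spacer: the spacer: plain aluminium block 40 x 40 mm square and 110 mm tall, about 0.3 kg, standing on the bench to the robot's left of the rail. Near it stand a slim aluminium block (22 x 40 x 110 mm) and a round aluminium bar (40 mm diameter, 85 mm tall), which are not to be used. Origin: centre of its underside; z up, x and y square to its sides
- carrier_a: locked, immovable carrier at the robot's right end of the rail, black knob on its outer end. Dark steel, 60 mm along the rail, 70 across, 48 high plus a 10 mm stud; end faces upright for 12 mm, then sloping in to a 12 mm long top. Origin: middle of its underside on the rail's top, 20 mm above the bench; y along the rail to the next carrier, x across, z up. Rail 70 mm wide, 360 long, fixed
- carrier_b: the middle carrier: shape, size, origin and axes as the locked one, no knob. Slides only along the rail, about 2 N friction, stays where left. Starts with its foot only 23 to 30 mm from the locked one's. A spacer lowered close beside the previous carrier's foot (centre 50 mm along y from its origin, within 5 mm) meets this one's slope and drives it out to a 40 mm gap
- carrier_c: the last carrier, at the rail's left end: shape, size, origin, axes and sliding as the middle one. Once the middle carrier is set, its foot is about 28 to 36 mm from this one's, again narrower than the spacer. Spacer fingers should hold it from the two sides across the rail, tips over 60 mm above its underside, to clear the carriers
Not all that is in view belongs to the job. What is shaped like the spacer but orange or yellow is not meant.

How it is judged:
By the outcome, as a careful person would: the job done as asked, in the order asked, and still so for the second after the job is handed in, with the robot touching nothing.
It also fails if it takes over 48 s, if anything falls off the work surface, if the arm or the gripper's body presses on something with over 40 N, if the wrist force passes 120 N, or if a joint passes its speed limit or range.

## Robot

A 7-joint arm with a two-finger parallel gripper is mounted at the origin on the work surface. World frame = base frame: x ahead of the robot, y to its left, z up, the work surface at z = 0. Lengths are in m, angles in rad, forces in N, time in s.
With the tool pointing down it reaches from about 0.425 to 1.025 m from the base axis. Payload 3.6 kg.
Tool frame: the origin (TCP) lies on the mounting face of the last link; the fingertips stand 173 mm ahead of it and the grasp point (between the pads) lies 155 mm ahead of it (r.finger_overhang is the z of the fingertips in the tool frame, in m); z points along the fingers, y is the line along which they close (so a half turn about z gives the same grasp; the last joint's range is limited). The gripper opens to 85 mm and grips with 20 to 120 N. Pads are 22 mm wide; open, the fingers measure 114 mm over their backs; the gripper's body (76 mm by 85 mm) begins 54 mm behind the grasp point. The pads swing forward as they close: fully open they stand 13 mm farther back than shut.
Start: joints at [1.23, 0.591, 0.048, 1.609, -0.033, 0.943, -0.034], TCP at [0.177, -0.703, 0.405] pointing down, gripper open.
Joint ranges: [-2.69, 2.69], [-0.47, 2.24], [-1.27, 1.36], [0.19, 2.51], [-1.53, 4.68], [0.08, 2.07], [-3.09, 3.09]. Speed limits (rad/s): [2.57, 2.57, 3.14, 3.14, 3.14, 3.14, 3.14].

## Interface

Orientations are given as a rotation vector (axis times angle).
In Python, from bench import r gives the robot as it stands.
- The arm moves only by the tool drive_tool, never from a script. Its arguments are lists of equal length, an entry for each row: "jaw": the finger opening in cm, from 0 to 8.54; "delta_pos": the shift along the world's x, y, z in cm, a list of three; "twist": the turn about the world's z in rad. A call has 1 to 10 rows; each row is the pose to reach, as a shift and turn from the pose commanded when the call began; what a row does not reach only later rows make up. A row lasts 1/12 s, in which the tool goes at most 41.7 mm and 7.16 degrees, less where a joint would pass 70% of its speed; a pose out of reach is approached as far as the arm can. A call with a gripper value outside its range is refused whole. The fingers move at their own pace and stop on an object; "force" is the grip in N (left out, the last holds). Time passes only in rows, so rows that repeat a pose let the fingers close. It gives the time, the measured TCP pose, the force, the opening and the grip force at its end, in the units of the state.
- r.read_state(): the state, without advancing time (a new reading comes with each control period).
- r.capture(name): name is "scene" or "top"; returns a dict with "img" (480x640x3 uint8, blue, green, red), "range_z" (480x640 float32, m along the optical axis (not along the pixel's ray), 0 where there is no reading), "fovy" (degrees; the focal length in pixels is half the picture's height over the tangent of half this angle, whatever the lens; pixels are square), "cx", "cy" (the principal point, pixels), "R" (3x3) and "t" (3): a world point X has camera coordinates R X + t. Camera axes: x right, y down, z forward; pixel columns grow to the right and rows downward; lengths in m; the calibration is good to about 2 mm. A picture is of the moment at which its call begins.
- r.sign_off(): hands the job in; it is judged then, once.
Trained networks look in a picture, given as the dict that the camera call returned (one of the last four; its "shot" number tells which), for a name from the list of things; names that differ only in an ending like _2 or _b are one class to them, and where a whole thing is asked for, a point or a joint stands for the part that bears it (a point fixed in the world has none). Each returns a list of dicts, best first, with "p" (0 to 1); they miss things now and then, are a little off and sometimes report something else, mostly with a low value. They report only what shows in the picture. A call takes as long as a camera call. They do not tell look-alikes from the thing itself.
- r.boxes_of(picture, name): "xyz" ([x, y, z] in m, in world coordinates, good to about 4 mm: the middle of the surface that is visible of it).
- r.silhouettes(picture, name): "region" (480x640 bool, what is visible of it).
The state is a dict: "time_s": time; "qpos": joint angles; "qvel": joint speeds; "joint_efforts": joint torques, N m; "position": TCP position; "tcp_rot": TCP orientation; "force": force on the tool from outside, world axes, zero at the start; "moment": the same for the moment, N m; "gripper_width": opening from 0.0 (shut) to 1.0 (fully open); "finger_force": force on a finger pad.
Only numpy, scipy, OpenCV 4.12 (cv2) and the standard library are available. Lean on these libraries where they do the work, as an engineer would, in place of code of your own. Each camera call takes 0.05 s, during which the arm holds its last target. There are 200 camera calls.

## Working session

There is one attempt and no reset: what is moved stays moved. The work goes in short steps, Python scripts to look and compute and a tool call to move; the robot and the scene stay as the last step left them, time stands still between calls to the robot, and variables do not carry over. Pictures are saved under pics/ and viewed, at most 10 in all, crops included, and the job is handed in when it is done.

Besides the shell and the picture viewer there is one more tool, called after "Emit:" as a command line: name --pt "numbers of a row" for each row, then --argument value for the rest. drive_tool: Moves the arm, as the interface text tells. Its arguments: {"type":"object","properties":{"jaw":{"type":"array"},"delta_pos":{"type":"array"},"twist":{"type":"array"},"force":{"type":"number"}},"required":["jaw","delta_pos","twist"]}

```bash
mkdir -p pics; ls; python3 - <<'E'
from bench import r
import cv2,numpy as np
s=r.read_state();print(s['time_s'],s['position'],s['tcp_rot'],s['gripper_width'])
for n in('scene','top'):
    p=r.capture(n);cv2.imwrite(f'pics/{n}0.png',p['img'])
    print(n,p['fovy'],p['cx'],p['cy'],p['R'].round(3).tolist(),p['t'].round(3).tolist())
    for k in('spacer','carrier_a','carrier_b'):
        for d in r.boxes_of(p,k):
            X=np.array(d['xyz']);c=p['R']@X+p['t'];f=240/np.tan(np.radians(p['fovy']/2))
            print(k,round(d['p'],2),X.round(3),(c[:2]/c[2]*f+[p['cx'],p['cy']]).round())
E
```

```text
pics
0.0 [ 0.17702687 -0.70260244  0.403523  ] [-3.11548990e+00 -3.86463340e-01  6.58414653e-04] 0.9970535265272246
scene 50.36803750924118 318.46134125326466 241.00755161652705 [[0.828, 0.56, 0.011], [0.426, -0.618, -0.66], [-0.363, 0.552, -0.751]] [-0.513, -0.132, 1.029]
spacer 0.97 [0.642 0.386 0.07 ] [444. 165.]
spacer 0.89 [0.529 0.394 0.098] [395. 129.]
spacer 0.82 [0.562 0.222 0.074] [363. 196.]
spacer 0.67 [0.566 0.313 0.076] [390. 168.]
carrier_a 0.81 [ 0.568 -0.043  0.051] [274. 310.]
carrier_a 0.8 [ 0.585 -0.228  0.048] [197. 417.]
carrier_a 0.68 [ 0.575 -0.147  0.052] [232. 365.]
carrier_b 0.81 [ 0.568 -0.043  0.051] [274. 310.]
carrier_b 0.8 [ 0.585 -0.228  0.048] [197. 417.]
carrier_b 0.68 [ 0.575 -0.147  0.052] [232. 365.]
top 57.446896320961585 315.1645542404615 233.744861574209 [[0.025, -0.999, 0.026], [-0.992, -0.029, -0.127], [0.127, -0.023, -0.992]] [0.07, 0.546, 0.694]
spacer 0.97 [0.555 0.313 0.109] [163. 215.]
spacer 0.78 [0.63  0.384 0.105] [120. 165.]
spacer 0.65 [0.547 0.236 0.109] [215. 222.]
spacer 0.57 [0.527 0.397 0.098] [107. 234.]
carrier_a 0.67 [ 0.568 -0.126  0.052] [445. 222.]
carrier_a 0.66 [ 0.576 -0.212  0.052] [496. 218.]
carrier_b 0.67 [ 0.568 -0.126  0.052] [445. 222.]
carrier_b 0.66 [ 0.576 -0.212  0.052] [496. 218.]
```

View pics/scene0.png

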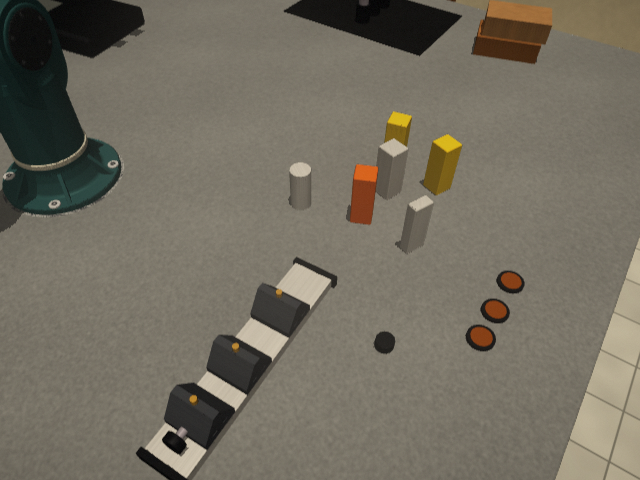

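View pics/top0.png

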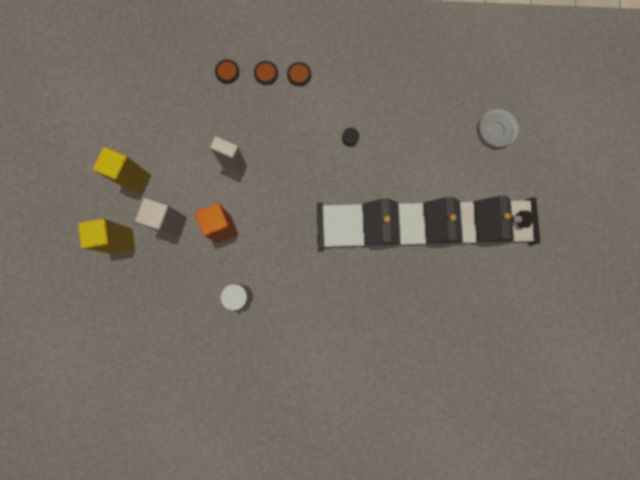

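The top view's candidates are:
- The pale square block at (153,215), which is (392,168) in the scene view.
- The slim block at (225,147).
- The round bar at (234,297).
- Orange at (214,222) and yellow at (112,163) and (94,234).

The spacer is the pale block at (153,215), because it is the only one that is both square and aluminium. The knob is at (524,219), so carrier_a is the rightmost. I'll measure these and confirm with a crop.

```bash
cat > h.py <<'E'
from bench import r
import cv2,numpy as np
def cloud(p):
    f=240/np.tan(np.radians(p['fovy']/2)); v,u=np.mgrid[:480,:640]; z=p['range_z']
    c=np.stack([(u-p['cx'])/f*z,(v-p['cy'])/f*z,z],-1)
    X=(c-p['t'])@p['R']; X[z==0]=np.nan
    return X
def rect(P):
    (c,s,a)=cv2.minAreaRect((P[:,:2]*1000).astype(np.float32)); return np.round(c,1),np.round(s,1),round(a,1)
E
python3 - <<'E'
from h import *
p=r.capture('top');X=cloud(p);q=r.capture('scene')
im=cv2.hconcat([cv2.resize(p['img'][130:330,70:270],(400,400),interpolation=3),cv2.resize(q['img'][100:260,280:480],(400,400),interpolation=3)])
cv2.imwrite('pics/crop1.png',im)
def top(n,u0,u1,v0,v1,zl,zh):
    W=X[v0:v1,u0:u1].reshape(-1,3);W=W[(W[:,2]>zl)&(W[:,2]<zh)];print(n,len(W),rect(W),W.mean(0).round(4))
top('spacer',125,180,190,240,.1,.12)
top('slim',200,250,130,180,.1,.12)
top('orange',190,245,195,250,.09,.13)
top('rail',300,545,190,255,.014,.026)
for d in (r.silhouettes(p,'carrier_a')): print(d['p'],rect(X[d['region']]))
# carrier tops
W=X[185:260,300:550].reshape(-1,3)
T=W[(W[:,2]>.063)&(W[:,2]<.0705)]
print('band mean y', np.histogram(T[:,1],bins=np.arange(-.34,.06,.006)))
# height profile along y over near centre x
m=(abs(W[:,0]-.565)<.02)
for y in np.arange(-.3,.12,.005):
    k=m&(abs(W[:,1]-y)<.0025); print(round(y,3),np.nanmedian(W[k,2]).round(3) if k.any() else None,end=' | ')
E
```

```text
spacer 760 (array([558.5, 330.1]), array([40.2, 40. ]), 72.9) [0.5577 0.3288 0.1089]
slim 398 (array([663.9, 228.5]), array([39.6, 22.8]), 66.9) [0.6629 0.2278 0.1087]
orange 785 (array([552.8, 241.6]), array([41. , 39.8]), 23.5) [0.5513 0.2401 0.1081]
rail 4449 (array([ 570.7, -109.6]), array([ 79.9, 381.1]), 3.1) [ 0.5678 -0.0777  0.0196]
0.87 (array([ 587.7, -231.3]), array([ 65. , 102.2]), 19.2)
0.83 (array([ 580.5, -119.7]), array([62.6, 69.1]), 32.7)
0.68 (array([577.1, -13.4]), array([47.6, 84. ]), 47.5)
band mean y (array([  0,   0,   0,   0,   0,   0,   0,   0,   0,   0,   0,   0,   0,
         0,   0,   0,   0,   0,  17, 119, 150, 142,   1,   0,   0,   0,
         0,   0,   0,   0,   0,   0,   1,  72, 140, 164,  49,   0,   0,
         0,   0,   0,   0,   0,   0,   0,   0,   0,   0,   0,  27, 142,
       150, 113,   1,   0,   0,   0,   0,   0,   0,   0,   0,   0,   0,
         0]), array([-0.34 , -0.334, -0.328, -0.322, -0.316, -0.31 , -0.304, -0.298,
       -0.292, -0.286, -0.28 , -0.274, -0.268, -0.262, -0.256, -0.25 ,
       -0.244, -0.238, -0.232, -0.226, -0.22 , -0.214,
[... 884 characters left out ...]
0.068 | -0.13 0.068 | -0.125 0.065 | -0.12 0.058 | -0.115 0.051 | -0.11 0.044 | -0.105 0.035 | -0.1 0.02 | -0.095 0.019 | -0.09 0.019 | -0.085 0.019 | -0.08 0.019 | -0.075 0.019 | -0.07 0.019 | -0.065 0.019 | -0.06 0.019 | -0.055 0.035 | -0.05 0.042 | -0.045 0.05 | -0.04 0.057 | -0.035 0.064 | -0.03 0.067 | -0.025 0.068 | -0.02 0.066 | -0.015 0.058 | -0.01 0.051 | -0.005 0.043 | 0.0 0.036 | 0.005 0.02 | 0.01 0.019 | 0.015 0.019 | 0.02 0.019 | 0.025 0.019 | 0.03 0.019 | 0.035 0.02 | 0.04 0.019 | 0.045 0.02 | 0.05 0.019 | 0.055 0.019 | 0.06 0.019 | 0.065 0.019 | 0.07 0.02 | 0.075 0.021 | 0.08 0.021 | 0.085 -0.0 | 0.09 -0.001 | 0.095 -0.0 | 0.1 -0.001 | 0.105 -0.001 | 0.11 -0.001 | 0.115 None |
```

View pics/crop1.png

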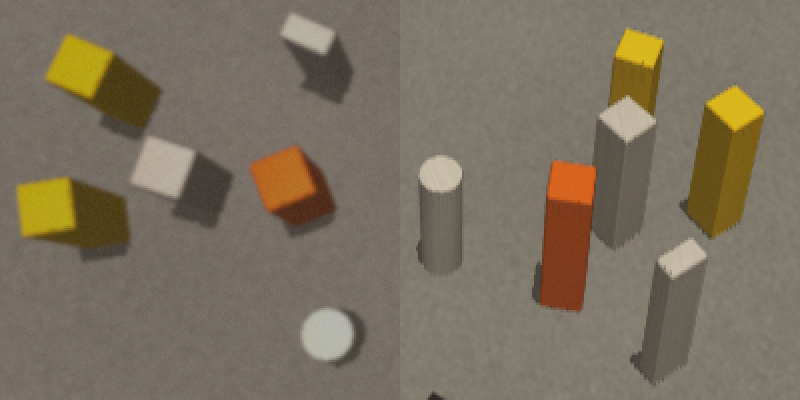

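The crop confirms it: the pale square block at crop (163,168) is the spacer, with the slim block at (308,33) and the round bar at (327,334) clearly different. Next I'll fit the rail axis and the carrier centres.

```bash
cat >> h.py <<'E'
def carriers(X,th,x0=.5677,y0=-.0777,roi=(185,265,300,550)):
    """along-rail/cross coordinates of carriers from slope symmetry"""
    W=X[roi[0]:roi[1],roi[2]:roi[3]].reshape(-1,3);W=W[~np.isnan(W[:,0])]
    e=np.array([-np.sin(th),np.cos(th)]);n=np.array([np.cos(th),np.sin(th)])
    d=W[:,:2]-[x0,y0];return d@e,d@n,W[:,2]
E
python3 - <<'E'
from h import *
from scipy.optimize import least_squares
for nm,roi in(('top',(185,265,300,550)),('scene',(250,480,130,350))):
    p=r.capture(nm);X=cloud(p)
    W=X[roi[0]:roi[1],roi[2]:roi[3]].reshape(-1,3)
    K=W[(W[:,2]>.014)&(W[:,2]<.026)&(abs(W[:,0]-.57)<.06)]
    # rail edges on free part y in (.01,.07) and (-.10,-.06)
    ed=[]
    for y in np.r_[-.094:-.064:.004,.012:.068:.004]:
        k=K[abs(K[:,1]-y)<.002]
        if len(k)>5: ed.append((y,k[:,0].min(),k[:,0].max()))
    ed=np.array(ed);lo=np.polyfit(ed[:,0],ed[:,1],1);hi=np.polyfit(ed[:,0],ed[:,2],1)
    print(nm,'edges',lo,hi,'width',np.polyval(hi-lo,0))
    T=W[(W[:,2]>.035)&(W[:,2]<.066)&(abs(W[:,0]-.57)<.05)]
    for g in(-.220,-.1325,-.0275):
        k=T[abs(T[:,1]-g)<.027]
        def f(q):
            s=(k[:,1]-q[0])+(k[:,0]-.57)*q[2]; return (q[1]-1.5*abs(s))-k[:,2]
        o=least_squares(f,[g,.077,0.0],loss='soft_l1',f_scale=.002);print(' carrier y@x=.57',o.x.round(4),len(k),'xmin/max',np.percentile(k[:,0],[1,99]).round(4))
E
```

```text
top edges [-0.05920042  0.52968609] [-0.05723924  0.599129  ] width 0.06944290607875958
 carrier y@x=.57 [-0.2193  0.0758 -0.0517] 1016 xmin/max [0.5411 0.6105]
 carrier y@x=.57 [-0.1319  0.0759 -0.0517] 1035 xmin/max [0.5365 0.6059]
 carrier y@x=.57 [-0.0266  0.0761 -0.0558] 1045 xmin/max [0.5306 0.6001]
scene edges [-0.05423897  0.52996404] [-0.0553978   0.60001875] width 0.070054709573515
 carrier y@x=.57 [-0.2199  0.0763 -0.0513] 1797 xmin/max [0.5424 0.6126]
 carrier y@x=.57 [-0.1327  0.0762 -0.0541] 1450 xmin/max [0.5385 0.6081]
 carrier y@x=.57 [-0.0284  0.0746 -0.0484] 1135 xmin/max [0.5328 0.6022]
```

Emit:
drive_tool --jaw '[8.54,8.54,8.54,8.54,8.54,8.54,8.54,8.54,8.54,8.54]' --pt "3 3 0" --pt "6 6 0" --pt "9 9 0" --pt "12 12 0" --pt "15 15 0" --pt "18 18 0" --pt "21 21 0" --pt "24 24 0" --pt "27 27 0" --pt "30 30 0" --twist '[0.1,0.2,0.3,0.4,0.5,0.6,0.7,0.8,0.9,1.026]'

```text
time_s: 1.48
position: [0.4729, -0.4069, 0.4051]
tcp_rot: [2.522, 1.872, -0.0]
force: [0.9, -0.5, -0.0]
gripper_width: 0.999
finger_force: 0.0
```

Emit:
drive_tool --jaw '[8.54,8.54,8.54,8.54,8.54,8.54,8.54,8.54,8.54,8.54]' --pt "0.8 4 0" --pt "1.6 8 0" --pt "2.4 12 0" --pt "3.2 16 0" --pt "4 20 0" --pt "4.8 24 0" --pt "5.6 28 0" --pt "6.4 32 0" --pt "7.2 36 0" --pt "8 40 0" --twist '[0,0,0,0,0,0,0,0,0,0]'

```text
time_s: 2.32
position: [0.5519, -0.0066, 0.4051]
tcp_rot: [2.527, 1.865, 0.001]
force: [0.4, 0.0, 0.4]
gripper_width: 1.0
finger_force: 0.0
```

Emit:
drive_tool --jaw '[8.54,8.54,8.54,8.54,8.54,8.54,8.54,8.54,8.54,8.54]' --pt "0.1 4 0" --pt "0.1 8 0" --pt "0.1 12 0" --pt "0.1 16 0" --pt "0.1 20 0" --pt "0.1 24 0" --pt "0.1 28 0" --pt "0.1 32 -1" --pt "0.1 33.2 -3" --pt "0.1 33.2 -4" --twist '[0,0,0,0,0,0,0,0,0,0]'

```text
time_s: 3.15
position: [0.551, 0.3292, 0.3638]
tcp_rot: [-2.518, -1.873, -0.003]
force: [-0.8, -0.3, -0.3]
gripper_width: 0.999
finger_force: 0.0
```

```bash
python3 - <<'E'
from h import *
for nm in('scene','top'):
    p=r.capture(nm);X=cloud(p)
    for d in r.boxes_of(p,'spacer')[:5]: print(nm,round(d['p'],2),np.round(d['xyz'],3))
    W=X.reshape(-1,3);W=W[(W[:,2]>.102)&(W[:,2]<.118)&(np.hypot(W[:,0]-.558,W[:,1]-.33)<.032)]
    print(nm,len(W),rect(W) if len(W)>20 else '')
s=r.read_state();print(s['position'],s['tcp_rot'],s['qpos'])
E
```

```text
scene 0.86 [0.561 0.225 0.074]
scene 0.79 [0.566 0.314 0.076]
scene 0.73 [ 0.577 -0.145  0.048]
scene 0.69 [0.531 0.395 0.097]
scene 0.6 [0.64  0.385 0.068]
scene 380 (array([559.7, 328.1]), array([41.8, 40.1]), 73.2)
top 0.85 [0.622 0.382 0.037]
top 0.64 [0.531 0.393 0.038]
top 0.57 [0.545 0.237 0.108]
top 747 (array([558.6, 330.3]), array([40.9, 40.1]), 73.1)
[0.55339836 0.32157059 0.3644734 ] [ 2.52857211  1.86178196 -0.00259374] [-0.35985044  0.54933914 -0.3411208   1.82997995  0.24678305  0.80542067
 -1.12838286]
```

Emit:
drive_tool --jaw '[8.54,8.54,8.54]' --pt "0 0 -2" --pt "0 0 -3" --pt "0 0 -3" --twist '[0,0,0]'

```text
time_s: 3.6
position: [0.5528, 0.3211, 0.3332]
tcp_rot: [2.529, 1.862, -0.007]
force: [-0.5, 0.5, -0.1]
gripper_width: 1.001
finger_force: 0.0
```

```bash
python3 - <<'E'
from h import *
for i in range(3):
    p=r.capture('scene');s=r.read_state();print(s['time_s'],s['position'],s['tcp_rot'])
E
```

```text
3.65 [0.55295869 0.32175789 0.33414203] [ 2.52893003  1.86258735 -0.00395262]
3.7 [0.55315467 0.3224158  0.33491635] [ 2.52867275e+00  1.86333116e+00 -9.77436899e-04]
3.75 [0.5532412  0.32294272 0.33542519] [2.52839943e+00 1.86401201e+00 1.09570573e-03]
```

Emit:
drive_tool --jaw '[8.54,8.54,8.54,8.54,8.54]' --pt "0.5 0.5 -1.5" --pt "0.5 0.6 -4.5" --pt "0.5 0.6 -7.5" --pt "0.5 0.6 -9.5" --pt "0.5 0.6 -9.5" --twist '[0,0,0,0,0]'

```text
time_s: 4.17
position: [0.5566, 0.3285, 0.2365]
tcp_rot: [2.528, 1.866, -0.01]
force: [0.5, -0.5, 0.4]
gripper_width: 1.0
finger_force: 0.0
```

```bash
python3 - <<'E'
from h import *
for i in range(3):
    p=r.capture('scene');s=r.read_state();print(s['time_s'],s['position'],s['tcp_rot'])
cv2.imwrite('pics/grasp.png',p['img'][60:300,250:550])
E
```

```text
4.2167 [0.55738131 0.32907335 0.2385546 ] [ 2.52760897  1.8656013  -0.00533005]
4.2667 [0.55805293 0.3296948  0.24019458] [2.52762808e+00 1.86562814e+00 1.81531957e-04]
4.3167 [0.55845835 0.330088   0.24124245] [-2.52768424 -1.86558331 -0.00394814]
```

View pics/grasp.png

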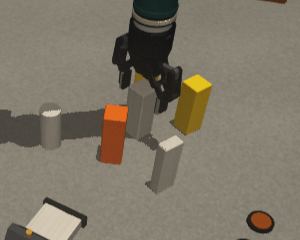

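The fingers straddle the pale block, at crop (122,75) and (162,100). I'll close on it.

Emit:
drive_tool --jaw '[3.0,3.0,3.0,3.0,3.0,3.0,3.0,3.0]' --pt "0 0 0" --pt "0 0 0" --pt "0 0 0" --pt "0 0 0" --pt "0 0 0" --pt "0 0 0" --pt "0 0 0" --pt "0 0 0" --twist '[0,0,0,0,0,0,0,0]' --force 70

```text
time_s: 4.98
position: [0.5583, 0.3299, 0.241]
tcp_rot: [2.527, 1.865, 0.003]
force: [0.2, -0.2, 5.5]
gripper_width: 0.466
finger_force: 71.5
```

Emit:
drive_tool --jaw '[3.0,3.0,3.0,3.0,3.0,3.0,3.0,3.0,3.0,3.0]' --pt "0 0 1" --pt "0 0 4" --pt "0 0 8" --pt "0 0 12" --pt "0 -1 15" --pt "0.2 -5 15" --pt "0.4 -9 15" --pt "0.6 -13 15" --pt "0.6 -17 15" --pt "0.6 -21 15" --twist '[0,0,0,0,0,0.1,0.2,0.3,0.353,0.353]'

```text
time_s: 5.82
position: [0.5628, 0.1173, 0.3893]
tcp_rot: [-2.158, -2.282, 0.003]
force: [0.6, -0.4, -3.1]
gripper_width: 0.458
finger_force: 71.6
```

Emit:
drive_tool --jaw '[3.0,3.0,3.0,3.0,3.0,3.0,3.0,3.0,3.0,3.0]' --pt "0.2 -4 0" --pt "0.4 -8 0" --pt "0.6 -12 0" --pt "0.8 -16 0" --pt "1 -20 0" --pt "1 -24 0" --pt "1 -27 -1.5" --pt "1 -29 -4" --pt "1 -29 -6" --pt "1 -29 -6" --twist '[0,0,0,0,0,0,0,0,0,0]'

```text
time_s: 6.65
position: [0.5706, -0.1728, 0.3253]
tcp_rot: [-2.16, -2.27, 0.01]
force: [-1.5, 1.1, -4.4]
gripper_width: 0.459
finger_force: 71.5
```

```bash
python3 - <<'E'
from h import *
p=r.capture('top');q=r.capture('scene')
for i in range(3):r.capture('top')
s=r.read_state();print(s['time_s'],s['position'],s['tcp_rot'],s['force'],s['gripper_width'])
cv2.imwrite('pics/hover.png',cv2.hconcat([cv2.resize(p['img'][130:330,330:550],(440,400)),cv2.resize(q['img'][230:470,120:336],(360,400))]))
E
```

```text
6.9 [ 0.57457482 -0.16878763  0.33125173] [2.15646456 2.28215162 0.00318506] [ 0.73337124 -1.0325598  -3.30472786] 0.45615771250465176
```

View pics/hover.png

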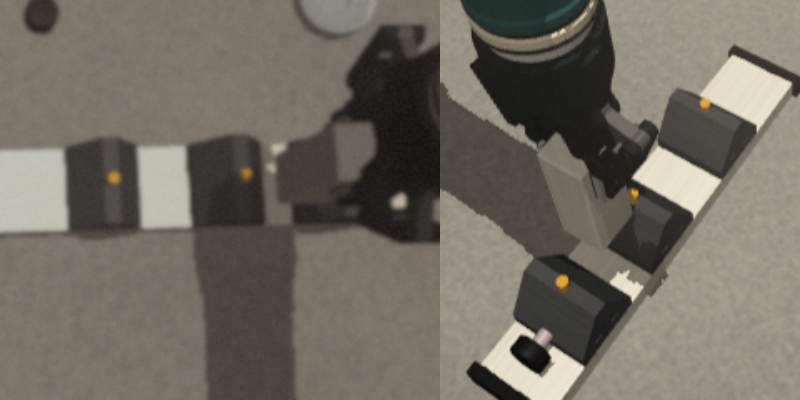

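The spacer hangs upright over the first gap. It is at crop (585,190) in the right half, between the knob carrier at (560,300) and the middle one at (645,225). I'll measure its lower edge before pressing.

```bash
cat > face.py <<'E'
from h import *
def go(x0,y0,zb):
    s=r.read_state();print(s['time_s'],s['position'],s['tcp_rot'],s['force'])
    for nm in('scene','top'):
        p=r.capture(nm);X=cloud(p);W=X.reshape(-1,3)
        W=W[(W[:,2]>zb)&(W[:,2]<zb+.07)&(abs(W[:,0]-x0)<.032)&(abs(W[:,1]-y0)<.03)]
        k=W[(W[:,1]<y0-.012)&(abs(W[:,0]-x0)<.017)]
        if len(k)<30: continue
        # y = c + a(x-x0)+ b(z-zb)
        for _ in range(3):
            A=np.c_[np.ones(len(k)),k[:,0]-x0,k[:,2]-zb];c,*_=np.linalg.lstsq(A,k[:,1],rcond=None)
            e=abs(A@c-k[:,1]);k=k[e<max(.002,2*np.median(e))]
        print(nm,len(k),'face y',c.round(4),'zmin',k[:,2].min().round(4),'x rng of block',np.percentile(W[:,0],[1,99]).round(4))
    return
E
python3 - <<'E'
from face import *
go(.5745,-.169,.09)
E
```

```text
6.9 [ 0.57457482 -0.16878763  0.33125173] [2.15646456 2.28215162 0.00318506] [ 0.73337124 -1.0325598  -3.30472786]
scene 452 face y [-0.1884  0.0573  0.0003] zmin 0.0918 x rng of block [0.5594 0.5968]
```

Emit:
drive_tool --jaw '[3.0,3.0,3.0,3.0,3.0,3.0,3.0]' --pt "0 -0.08 -1" --pt "0 -0.08 -2" --pt "0 -0.08 -3" --pt "0 -0.08 -3.5" --pt "0 -0.08 -4" --pt "0 -0.08 -4" --pt "0 -0.08 -4" --twist '[0,0,0,0,0,0,0]'

```text
time_s: 7.58
position: [0.5737, -0.1712, 0.2892]
tcp_rot: [-2.16, -2.28, 0.0]
force: [0.1, -0.4, -3.3]
gripper_width: 0.465
finger_force: 71.8
```

```bash
python3 - <<'E'
from face import *
for i in range(2): r.capture('top')
go(.5745,-.169,.07)
E
```

```text
7.6833 [ 0.57393694 -0.17099787  0.28980675] [2.16054051e+00 2.28063881e+00 7.43271970e-04] [ 0.39948092  0.72805018 -3.19472944]
scene 445 face y [-0.1904  0.0548 -0.001 ] zmin 0.0701 x rng of block [0.5583 0.6041]
```

Emit:
drive_tool --jaw '[3.0,3.0,3.0,3.0,3.0,3.0,3.0,3.0]' --pt "0 0.13 0" --pt "0 0.13 -0.5" --pt "0 0.13 -1" --pt "0 0.13 -1.5" --pt "0 0.13 -1.8" --pt "0 0.13 -2.1" --pt "0 0.13 -2.4" --pt "0 0.13 -2.4" --twist '[0,0,0,0,0,0,0,0]'

```text
time_s: 8.45
position: [0.5732, -0.1699, 0.2644]
tcp_rot: [-2.159, -2.279, 0.002]
force: [0.1, -1.8, -3.9]
gripper_width: 0.461
finger_force: 71.7
```

```bash
python3 - <<'E'
from face import *
go(.5745,-.169,.07)
E
```

```text
8.45 [ 0.57318532 -0.16992688  0.26440177] [-2.15938749e+00 -2.27925486e+00  1.73088093e-03] [ 0.10007505 -1.80363419 -3.9367468 ]
scene 432 face y [-0.1899  0.0524  0.026 ] zmin 0.0702 x rng of block [0.549  0.6061]
```

Emit:
drive_tool --jaw '[3.0,3.0,3.0,3.0,3.0,3.0]' --pt "0 0 -0.2" --pt "0 0 -0.4" --pt "0 0 -0.5" --pt "0 0 -0.6" --pt "0 0 -0.6" --pt "0 0 -0.6" --twist '[0,0,0,0,0,0]'

```text
time_s: 9.05
position: [0.5738, -0.1697, 0.261]
tcp_rot: [2.161, 2.281, -0.001]
force: [-2.0, -1.1, 5.9]
gripper_width: 0.463
finger_force: 72.9
```

```bash
python3 - <<'E'
from face import *
go(.5745,-.169,.07)
p=r.capture('scene');cv2.imwrite('pics/in1.png',cv2.resize(p['img'][230:470,120:360],(600,600),interpolation=3))
s=r.read_state();print(s['force'])
E
```

```text
9.05 [ 0.57377648 -0.16974044  0.26096111] [ 2.16050745e+00  2.28052456e+00 -1.33499562e-03] [-1.95992856 -1.11868706  5.86690996]
scene 420 face y [-0.1899  0.0541  0.0254] zmin 0.07 x rng of block [0.5484 0.6054]
[-1.78638541 -0.68047736  6.26855955]
```

View pics/in1.png

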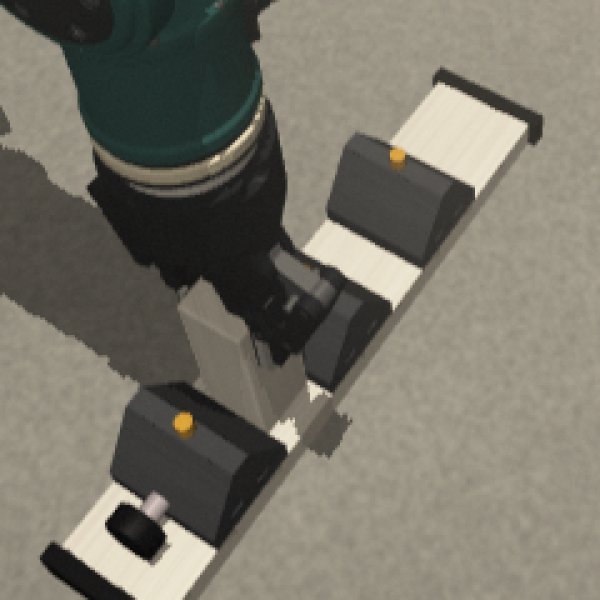

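The spacer is on the rail: force z flipped to +6 N and the TCP is at 0.261 (0.241 plus 20 mm). In the picture it stands at (235,350) between the knob carrier and the middle one, with the middle one pushed out. Next I'll lift it out and move it over the second gap.

Emit:
drive_tool --jaw '[3.0,3.0,3.0,3.0,3.0,3.0,3.0,3.0,3.0,3.0]' --pt "0 0 0.7" --pt "0 0 2" --pt "0 0 4" --pt "0 0 6" --pt "0 0 8" --pt "-0.2 3 9" --pt "-0.4 7 9" --pt "-0.5 9.9 9" --pt "-0.5 9.9 9" --pt "-0.5 9.9 9" --twist '[0,0,0,0,0,0,0,0,0,0]'

```text
time_s: 10.03
position: [0.5686, -0.0671, 0.3508]
tcp_rot: [-2.153, -2.287, -0.004]
force: [0.2, -0.1, -3.6]
gripper_width: 0.456
finger_force: 71.8
```

```bash
cat > car.py <<'E'
from h import *
from scipy.optimize import least_squares
def car(nm,gs):
    roi={'top':(185,265,300,550),'scene':(250,480,130,350)}[nm]
    p=r.capture(nm);X=cloud(p);W=X[roi[0]:roi[1],roi[2]:roi[3]].reshape(-1,3)
    T=W[(W[:,2]>.035)&(W[:,2]<.066)&(abs(W[:,0]-.57)<.05)]
    for g in gs:
        k=T[abs(T[:,1]-g)<.027]
        if len(k)<200: continue
        f=lambda q:(.0762-1.5*abs((k[:,1]-q[0])-(k[:,0]-.57)*.053))-k[:,2]
        o=least_squares(f,[g],loss='soft_l1',f_scale=.002)
        s=(k[:,1]-o.x[0]);print(nm,'carrier y@x=.57',o.x.round(4),'n each side',(s<0).sum(),(s>0).sum(),'med res',np.median(f(o.x)[s<0]).round(4),np.median(f(o.x)[s>0]).round(4))
E
python3 - <<'E'
from face import *
from car import car
for n in('scene','top'): car(n,(-.2196,-.12,-.0275))
go(.569,-.07,.1)
E
```

```text
scene carrier y@x=.57 [-0.2199] n each side 1213 586 med res -0.0002 -0.0004
scene carrier y@x=.57 [-0.1197] n each side 1121 310 med res -0.0001 -0.0005
scene carrier y@x=.57 [-0.0275] n each side 665 125 med res 0.0003 0.0051
top carrier y@x=.57 [-0.2194] n each side 156 579 med res 0.0003 0.0002
top carrier y@x=.57 [-0.1191] n each side 4 210 med res 0.0004 -0.0001
top carrier y@x=.57 [-0.0266] n each side 398 654 med res 0.0001 0.0001
10.1333 [ 0.56863498 -0.071086    0.35012808] [ 2.16010232e+00  2.28055902e+00 -3.10205159e-04] [-0.25627185 -0.60326517 -3.74890567]
scene 493 face y [-0.0909  0.0569  0.001 ] zmin 0.1091 x rng of block [0.5522 0.5903]
```

Carriers a and b are now about 100.3 mm apart, a gap of about 40.3 mm. I'll descend partway into the second gap.

Emit:
drive_tool --jaw '[3.0,3.0,3.0,3.0,3.0,3.0,3.0]' --pt "0 0.14 -1.5" --pt "0 0.14 -3" --pt "0 0.14 -4" --pt "0 0.14 -5" --pt "0 0.14 -5.7" --pt "0 0.14 -5.7" --pt "0 0.14 -5.7" --twist '[0,0,0,0,0,0,0]'

```text
time_s: 10.82
position: [0.5688, -0.0697, 0.2924]
tcp_rot: [-2.161, -2.28, 0.001]
force: [0.3, -0.2, -3.4]
gripper_width: 0.458
finger_force: 71.7
```

```bash
python3 - <<'E'
from face import *
for i in range(2): r.capture('top')
go(.569,-.07,.07)
E
```

```text
10.9167 [ 0.56914508 -0.06949741  0.29319529] [2.16011399e+00 2.27994091e+00 1.24099369e-03] [ 0.53648813 -0.51833553 -3.1009742 ]
scene 517 face y [-0.0891  0.058  -0.0005] zmin 0.0701 x rng of block [0.5524 0.5983]
```

Emit:
drive_tool --jaw '[3.0,3.0,3.0,3.0,3.0,3.0,3.0,3.0,3.0,3.0]' --pt "0 -0.03 -0.4" --pt "0 -0.03 -0.8" --pt "0 -0.03 -1.2" --pt "0 -0.03 -1.6" --pt "0 -0.03 -2" --pt "0 -0.03 -2.4" --pt "0 -0.03 -2.8" --pt "0 -0.03 -3.2" --pt "0 -0.03 -3.5" --pt "0 -0.03 -3.5" --twist '[0,0,0,0,0,0,0,0,0,0]'

```text
time_s: 11.85
position: [0.5688, -0.0697, 0.2609]
tcp_rot: [2.16, 2.28, -0.005]
force: [-7.7, -3.6, 27.2]
gripper_width: 0.458
finger_force: 75.4
```

```bash
python3 - <<'E'
from face import *
from car import car
go(.569,-.07,.07)
for n in('scene','top'): car(n,(-.2196,-.12,-.02))
E
```

```text
11.85 [ 0.56875846 -0.06973502  0.26086248] [ 2.1603639   2.27958763 -0.0052438 ] [-7.73202348 -3.56397124 27.17947309]
scene 449 face y [-0.0901  0.0559  0.0192] zmin 0.07 x rng of block [0.5398 0.6001]
scene carrier y@x=.57 [-0.2199] n each side 1210 581 med res -0.0002 -0.0004
scene carrier y@x=.57 [-0.1202] n each side 1091 318 med res -0.0001 -0.0005
scene carrier y@x=.57 [-0.02] n each side 322 95 med res 0.0005 0.0097
top carrier y@x=.57 [-0.2193] n each side 69 327 med res 0.0004 0.0002
top carrier y@x=.57 [-0.0193] n each side 400 645 med res 0.0 0.0001
```

The gaps measure about 39.8 and 40 mm and the spacer is seated. I'll relieve the pressure, release and retreat.

Emit:
drive_tool --jaw '[3.0,3.0,4.5,6,7.5,8.5,8.5,8.5]' --pt "0 0 0.25" --pt "0 0 0.25" --pt "0 0 0.25" --pt "0 0 0.25" --pt "0 0 0.25" --pt "0 0 0.25" --pt "0 0 0.25" --pt "0 0 0.25" --twist '[0,0,0,0,0,0,0,0]'

```text
time_s: 12.72
position: [0.5688, -0.0696, 0.2599]
tcp_rot: [-2.16, -2.281, -0.0]
force: [-0.6, 0.5, 0.1]
gripper_width: 0.992
finger_force: 0.0
```

Emit:
drive_tool --jaw '[8.5,8.5,8.5,8.5,8.5,8.5,8.5,8.5,8.5,8.5]' --pt "0 0 1" --pt "0 0 3" --pt "0 0 6" --pt "0 0 9" --pt "0 0 12" --pt "0 -4 13" --pt "0 -8 13" --pt "0 -12 13" --pt "0 -16 13" --pt "0 -20 13" --twist '[0,0,0,0,0,0,0,0,0,0]'

```text
time_s: 13.55
position: [0.5683, -0.2716, 0.3914]
tcp_rot: [2.16, 2.28, 0.001]
force: [1.0, -0.3, -0.1]
gripper_width: 0.993
finger_force: 0.0
```

Emit:
drive_tool --jaw '[8.5,8.5,8.5,8.5,8.5,8.5,8.5,8.5]' --pt "-1 -4 0" --pt "-2 -8 0" --pt "-3 -12 0" --pt "-4 -16 0" --pt "-5 -20 0" --pt "-6 -23 0" --pt "-6 -23 0" --pt "-6 -23 0" --twist '[0,0,0,0,0,0,0,0]'

```text
time_s: 14.22
position: [0.5064, -0.5031, 0.3903]
tcp_rot: [2.168, 2.274, -0.002]
force: [0.2, 0.7, -0.1]
gripper_width: 0.997
finger_force: 0.0
```

```bash
python3 - <<'E'
from face import *
from car import car
for n in('scene','top'): car(n,(-.2196,-.12,-.02))
go(.569,-.07,.07)
p=r.capture('top');X=cloud(p);W=X.reshape(-1,3);W=W[(W[:,2]>.118)&(W[:,2]<.14)&(abs(W[:,0]-.569)<.05)&(abs(W[:,1]+.07)<.04)]
print(len(W),rect(W),np.median(W[:,2]))
q=r.capture('scene')
cv2.imwrite('pics/end.png',cv2.hconcat([cv2.resize(p['img'][130:330,300:550],(500,400)),cv2.resize(q['img'][230:470,120:300],(300,400))]))
E
```

```text
scene carrier y@x=.57 [-0.2199] n each side 1225 585 med res -0.0001 -0.0004
scene carrier y@x=.57 [-0.1202] n each side 1082 311 med res -0.0001 -0.0006
scene carrier y@x=.57 [-0.0199] n each side 423 138 med res 0.0002 0.0044
top carrier y@x=.57 [-0.2193] n each side 178 857 med res 0.0002 0.0002
top carrier y@x=.57 [-0.1196] n each side 283 366 med res 0.0002 0.0004
top carrier y@x=.57 [-0.0191] n each side 406 651 med res 0.0001 0.0
14.3167 [ 0.50911431 -0.49874882  0.3905819 ] [-2.15942813e+00 -2.28134631e+00 -2.26885893e-03] [ 0.65859543 -0.05772356  0.03659969]
scene 444 face y [-0.0902  0.0514  0.0152] zmin 0.0701 x rng of block [0.5512 0.5903]
top 83 face y [-0.1336  0.0202  0.8172] zmin 0.1246 x rng of block [0.5483 0.5876]
773 (array([568.6, -68.9]), array([39.6, 40.2]), 3.0) 0.12890992060660345
```

View pics/end.png

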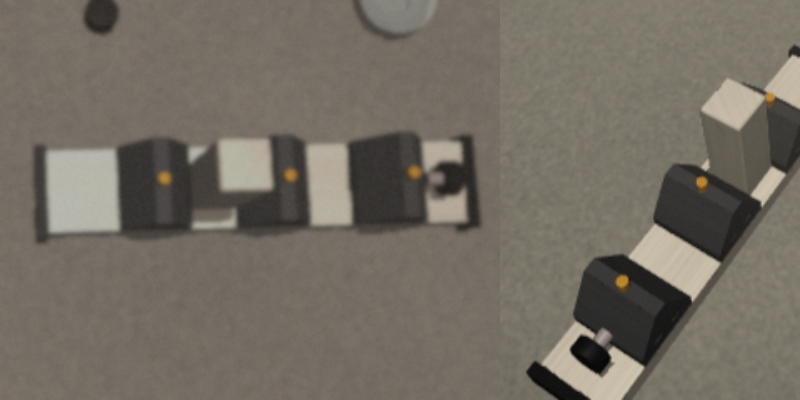

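The spacer stands upright in the second gap, at (245,165) in the left half and (738,140) in the right. Both gaps measure about 40 mm. Handing it in.

```bash
python3 -c "
from bench import r
print(r.sign_off())"
```

```text
the job is handed in; nothing more can be done
None
```

The job is handed in: the first gap measures about 39.9 mm and the second about 40.5 mm (to roughly half a millimetre), and the spacer stands upright on the rail in the second gap, with the arm clear at 14.5 s of the 48 s allowed; no verdict was returned.

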